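# Change over the sample trays on the science bench

### The job

The stone samples are finished with and the metal samples are wanted: with a fingertip push the blue tray fully home into its case, and only then hook a fingertip behind the lip of the amber tray and draw it all the way out to its stop, leaving the blue one shut. Do not pinch either lip between the fingers, and leave the beaker, the tealight and the little box standing where they are.

Things in the scene. Friction and masses are not known exactly. Their poses are not given: they have to be found in the camera images.
- amber_case: White case of the amber tray station with a clear roof and two amber stripes on top, fixed to the bench: 180 (x) x 120 (y) x 62 mm high. Origin: centre of its underside, on the bench. The tray slides out along the case's own -x axis, through the open front face 90 mm from the origin; z is up.
- amber_tray (a joint): How far the amber tray is drawn out, in m: 0 = fully home, 0.11 = fully out at its stop. About 2 N of friction plus 10 N per m/s; it stays where left; moving mass about 0.3 kg. Starts at or near home (0 to 0.015). Tray 100 mm wide, floor 13 mm above the bench, side walls up to 29 mm, six fixed sample discs in the rear part.
- amber_lip (a point): Middle of the top edge of the amber tray's front lip, 60 mm above the bench; moves with the tray; 141 mm from the case's origin along the case's -x when home. The lip is an upright plate across the tray's front, 100 mm wide, 12 mm thick (6 mm to either side of this point), reaching from 8 to 60 mm above the bench.
- amber_well (a point): Centre of the floor of the amber tray's empty finger well, right behind the lip, 13 mm above the bench; moves with the tray. 22.5 mm behind the rear face of the lip (28.5 mm behind the lip point). The well is open to above, 90 mm wide, with 45 mm clear from lip to case front when the tray is home; a rib 25 mm high closes it 46 mm behind the lip.
- blue_case: White case of the blue tray station with a clear roof and two blue stripes on top, fixed to the bench: 180 (x) x 120 (y) x 62 mm high. Origin: centre of its underside, on the bench. The tray slides out along the case's own -x axis, through the open front face 90 mm from the origin; z is up.
- blue_tray (a joint): How far the blue tray is drawn out, in m: 0 = fully home, 0.11 = fully out at its stop. About 2 N of friction plus 10 N per m/s; it stays where left; moving mass about 0.3 kg. Starts part way out (0.05 to 0.1). Tray 100 mm wide, floor 13 mm above the bench, side walls up to 29 mm, six fixed sample discs in the rear part.
- blue_lip (a point): Middle of the top edge of the blue tray's front lip, 60 mm above the bench; moves with the tray; 141 mm from the case's origin along the case's -x when home. The lip is an upright plate across the tray's front, 100 mm wide, 12 mm thick (6 mm to either side of this point), reaching from 8 to 60 mm above the bench.
- blue_well (a point): Centre of the floor of the blue tray's empty finger well, right behind the lip, 13 mm above the bench; moves with the tray. 22.5 mm behind the rear face of the lip (28.5 mm behind the lip point). The well is open to above, 90 mm wide, with 45 mm clear from lip to case front when the tray is home; a rib 25 mm high closes it 46 mm behind the lip.
- beaker: Loose glass beaker, 68 mm across, 85 mm high, standing on the bench. Origin: centre of its underside; z up.
- tealight: Loose unlit tealight in an aluminium cup, 38 mm across, 16 mm high (wick to 19 mm), standing on the bench between the two stations. Origin: centre of its underside; z up.
- box: Loose little cardboard box with a red and yellow top, 54 x 36 x 16 mm, lying on the bench. Origin: centre of its underside; x along its length, z up.
Mind the look-alikes: they are no part of the job. Several things have the shape of the box; the one meant has the colours described above.

How it is judged:
By the outcome, as a careful person would: the job done as asked, in the order asked, and still so for the second after the job is handed in, with the robot touching nothing.
It also fails if it takes over 51 s, if anything falls off the work surface, if the arm or the gripper's body presses on something with over 40 N, if the wrist force passes 120 N, or if a joint passes its speed limit or range.

### The arm

A 6-joint arm with a two-finger parallel gripper is mounted at the origin on the work surface. World frame = base frame: x ahead of the robot, y to its left, z up, the work surface at z = 0. Lengths are in mm, angles in rad, forces in N, time in s.
With the tool pointing down it reaches from about 350 to 975 mm from the base axis. Payload 7.1 kg.
Tool frame: the origin (TCP) lies on the front face of the gripper's body, between the roots of the fingers; the fingertips stand 80 mm ahead of it and the grasp point (between the pads) lies 61 mm ahead of it (env.tips_ahead is the distance from the TCP to the fingertips, in mm); z points along the fingers, y is the direction in which the jaws open and shut (so a half turn about z gives the same grasp; the last joint's range is limited). The gripper opens to 88 mm and grips with 3 to 60 N. Pads are 20 mm wide; open, the fingers measure 115 mm over their backs; the gripper's body (75 mm by 178 mm) begins 61 mm behind the grasp point.
Start: joints at [1.144, 0.423, 1.63, -0, 1.089, -0.019], TCP at [247.837, 573.744, 302.675] pointing down, gripper open.
Joint ranges: [-3, 3], [-0.9, 2.11], [0.09, 2.58], [-1.31, 4.45], [0.11, 2.69], [-2.54, 2.54]. Speed limits (rad/s): [2.39, 2.39, 3.01, 3.14, 3.14, 3.14].

### API

Orientations are given as a unit quaternion [x, y, z, w].
In Python, from station import env, set_gripper, viewer, workorder gives the robot as it stands. Calls block until the motion is done:
- env.reach(position, orientation): joint-space move of the TCP to a pose.
- env.move_l(position, rot=None, rate=150, f_stop=None): straight line of the TCP; rot=None keeps the orientation; rate is the mean speed in mm/s. With f_stop (N) it stops when the force on the tool has changed by that much, and returns True; else False.
- env.move_joints(angles): joint-space move.
- set_gripper(opening): finger opening in mm; the grip force is fixed at half the most; returns when the fingers have stopped.
- env.hold(seconds).
- env.ik(position, orientation): joint angles nearest the present ones, or None.
- env.read_state(): the state.
- viewer.camera(name): name is "side" or "top"; returns the picture (480x640x3 uint8, blue, green, red); there is no depth.
- viewer.camera_params(name): a dict with "fx", "fy", "cx", "cy" (pixels), "pose" (4x4, takes a point from camera to world coordinates). Camera axes: x right, y up, looking along -z (the intrinsics and any distortion apply to the point x, -y, -z); pixel columns grow to the right and rows downward; lengths in mm; the calibration is good to about 2 mm. A picture is of the moment at which its call begins. camera_params takes no time and is no camera call.
A pose or a line that the arm cannot do raises env.IKError and nothing moves.
- workorder.sign_off(): hands the job in, once; it reports no verdict.
The state is a dict: "time_s": time; "qpos": joint angles; "dq": joint speeds; "tau": joint torques, N m; "tool_pos": TCP position; "orientation": TCP orientation; "force": force on the tool from outside, world axes, zero at the start; "wrist_torque": the same for the moment, N m; "width": finger opening in mm.
Only numpy, scipy, OpenCV 4.12 (cv2) and the standard library are available. Lean on these libraries where they do the work, as an engineer would, in place of code of your own. Each camera call takes 0.05 s, during which the arm holds its last target.

## Working session

There is one attempt and no reset: what is moved stays moved. The work goes in short steps, each a Python script; the robot and the scene stay as the last script left them, time stands still between calls to the robot, and variables do not carry over. Pictures are saved under pics/ and viewed, and the job is handed in when it is done.

```bash
ls; mkdir -p pics; python3 - <<'E'
from station import env, set_gripper, viewer, workorder
import cv2
for n in("top","side"):
    cv2.imwrite(f"pics/{n}0.png",viewer.camera(n)); p=viewer.camera_params(n); print(n,{k:(v if k!='pose' else v.round(4).tolist()) for k,v in p.items()})
s=env.read_state();print(s["time_s"],s["tool_pos"],s["orientation"],s["width"])
E
```

```text
pics
top {'fx': 464.2926064512062, 'fy': 464.2926064512062, 'cx': 318.6400516719735, 'cy': 241.7470353404921, 'pose': [[-0.0014, 0.9864, -0.1645, 457.9505], [-0.9999, 0.0014, 0.0166, -13.1684], [0.0166, 0.1645, 0.9862, 1099.6981], [0.0, 0.0, 0.0, 1.0]]}
side {'fx': 479.1992090872486, 'fy': 479.1992090872486, 'cx': 319.407389899412, 'cy': 236.4843847831138, 'pose': [[0.7039, 0.4446, -0.5539, 52.8766], [-0.7102, 0.4443, -0.546, -595.7509], [0.0034, 0.7778, 0.6285, 718.8855], [0.0, 0.0, 0.0, 1.0]]}
0.1 [247.69974137 573.38981714 301.96811645] [ 2.02490638e-01  9.79283940e-01 -6.95469708e-04 -1.48315102e-04] 88.12283943923678
```

View pics/top0.png

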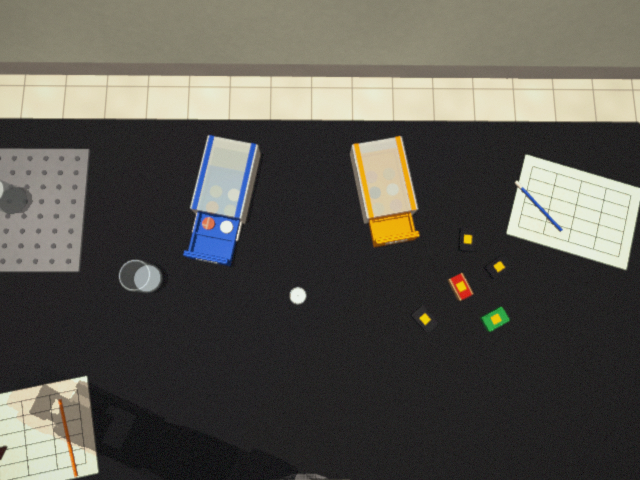

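View pics/side0.png

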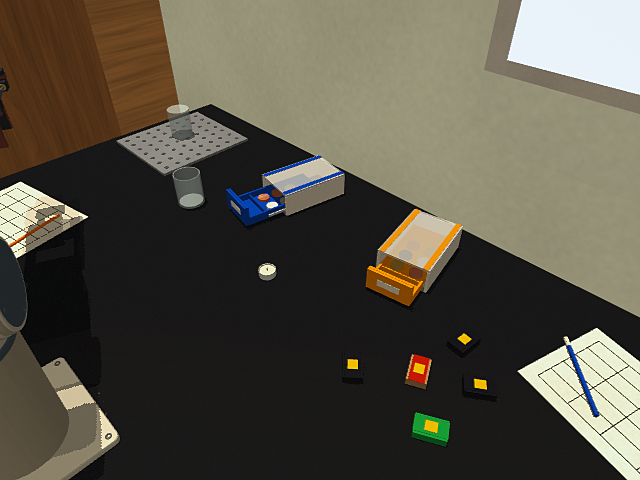

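The top view shows the blue tray part out (lip about (208,258)) and the amber tray near home (lip about (395,241)). The beaker is at (140,276), the tealight at (298,296), and the red and yellow box at (460,287). The box look-alikes are black at (467,240), (499,267) and (425,319), and green at (496,319). Only (460,287) has a red and yellow top. Next I'll enlarge the stations and the box.

```bash
python3 - <<'E'
import cv2,numpy as np
im=cv2.imread("pics/top0.png")
a=cv2.resize(im[125:275,175:275],None,fx=4,fy=4,interpolation=cv2.INTER_CUBIC)
b=cv2.resize(im[125:275,340:440],None,fx=4,fy=4,interpolation=cv2.INTER_CUBIC)
cv2.imwrite("pics/crop1.png",np.hstack([a,b]))
cv2.imwrite("pics/crop2.png",cv2.resize(im[215:345,400:530],None,fx=4,fy=4,interpolation=cv2.INTER_CUBIC))
E
```

```text
(no output)
```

View pics/crop1.png

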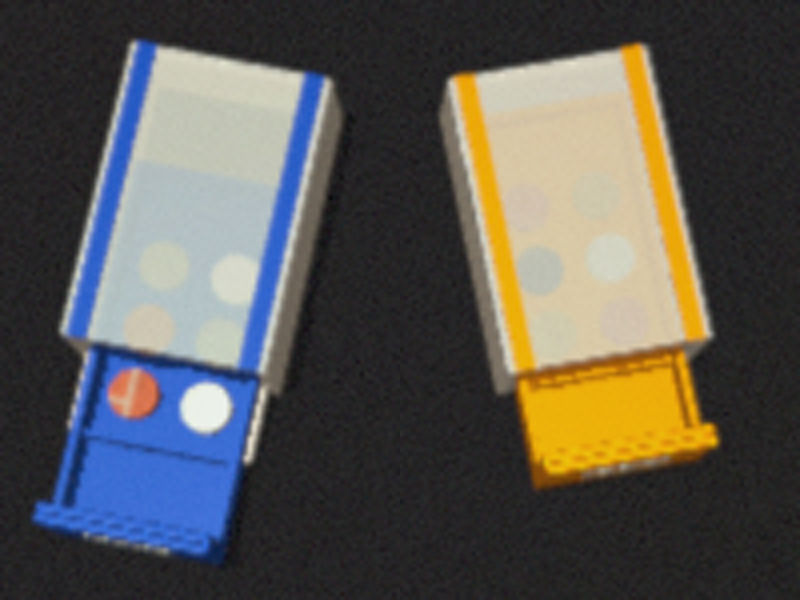

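View pics/crop2.png

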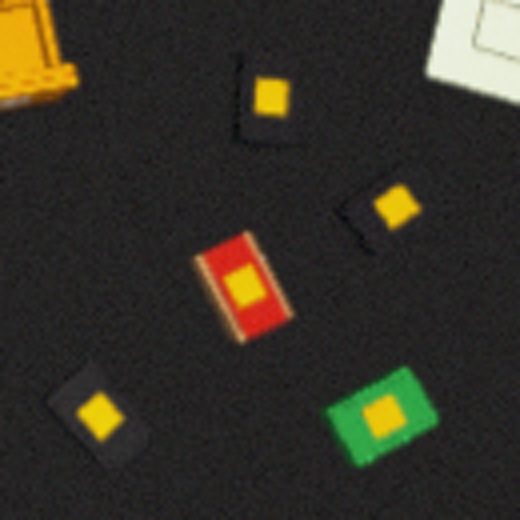

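The enlargement confirms that the red and yellow box is the one at (460,287); the two cases' colours are also clear. Now I'll fit each case pose from the roof corners at z=62 and find the lips at z=60.

```bash
cat > h.py <<'E'
import numpy as np, cv2
from scipy.optimize import least_squares
from station import env, set_gripper, viewer, workorder
def ray(n,uv,z):
    p=viewer.camera_params(n);T=np.array(p["pose"])
    d=T[:3,:3]@np.array([(uv[0]-p["cx"])/p["fx"],-(uv[1]-p["cy"])/p["fy"],-1]);o=T[:3,3]
    return o+d*(z-o[2])/d[2]
def proj(n,X):
    p=viewer.camera_params(n);T=np.array(p["pose"]);c=T[:3,:3].T@(np.asarray(X,float)-T[:3,3])
    return np.array([p["cx"]+p["fx"]*c[0]/-c[2],p["cy"]-p["fy"]*c[1]/-c[2]])
E
cat > fit.py <<'E'
from h import *
def px(x,y,x0,xo): return ((x-xo+.5)/4-.5+x0,(y+.5)/4-.5+125)
D={"blue":(175,0,[(133,42),(335,80),(62,335),(262,376)],(122,529)),"amber":(340,400,[(447,78),(647,43),(512,376),(712,337)],(631,452))}
# case frame: +x = into case (rear); image left = +y world
L=np.array([(90,60),(90,-60),(-90,60),(-90,-60)])
R={}
for k,(x0,xo,cs,lip) in D.items():
    W=np.array([ray("top",px(*c,x0,xo),62)[:2] for c in cs])
    f=lambda p:(L@np.array([[np.cos(p[2]),np.sin(p[2])],[-np.sin(p[2]),np.cos(p[2])]])+p[:2]-W).ravel()
    r=least_squares(f,[*W.mean(0),0]);p=r.x
    l=ray("top",px(*lip,x0,xo),60)[:2];q=l-p[:2];c,s=np.cos(p[2]),np.sin(p[2])
    lc=(c*q[0]+s*q[1],-s*q[0]+c*q[1])
    print(k,p.round(3),"res",r.fun.round(1),"lip",l.round(1),"incase",np.round(lc,1),"d",round(-lc[0]-141,1))
print("sizes", [np.linalg.norm(W[0]-W[1]),np.linalg.norm(W[0]-W[2])])
for n,uv,z in(("beaker",(134,276),0),("tealight",(298,296),16),("box",(460,287),16)):print(n,ray("top",uv,z).round(0))
E
python3 fit.py
python3 - <<'E'
import cv2
im=cv2.imread("pics/side0.png")
cv2.imwrite("pics/crop3.png",cv2.resize(im[145:315,215:475],None,fx=3,fy=3,interpolation=cv2.INTER_CUBIC))
E
```

```text
blue [ 7.84449e+02  1.87540e+02 -1.99000e-01] res [ 0.2 -0.4 -0.7  0.7  0.2  1.5  0.2 -1.7] lip [596.5 224.7] incase [-191.6   -0.7] d 50.6
amber [ 7.85721e+02 -1.83989e+02  1.87000e-01] res [-0.9 -0.3 -0.9  0.4  1.3  1.1  0.4 -1.1] lip [ 641.1 -210.3] incase [-147.     1.1] d 6.0
sizes [np.float64(120.70881708661125), np.float64(182.3843354478076)]
beaker [559. 404.   0.]
tealight [511.  17.  16.]
box [ 532. -362.   16.]
```

View pics/crop3.png

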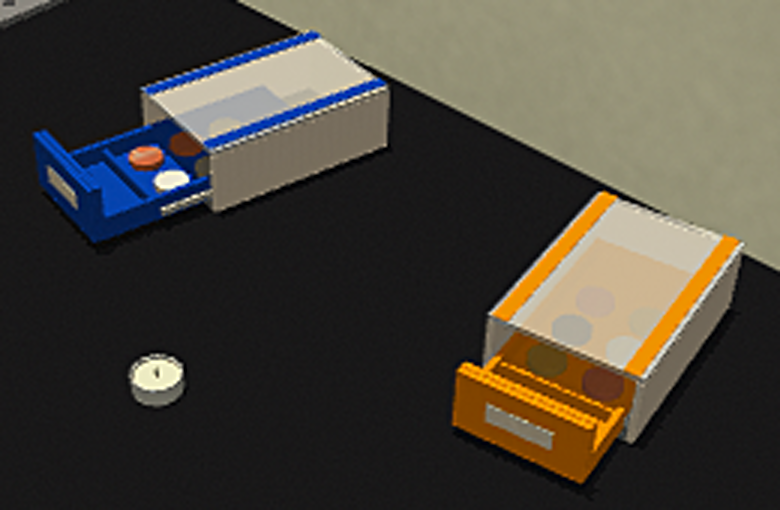

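The corner fit residuals are ≤1.7 mm and the sizes match (120.7 and 182.4 mm). Blue is about 51 mm out, amber about 6 mm. The side crop agrees: blue is part out, amber nearly home, and both wells are empty. Next I'll push blue with the fingers closed and the tips at z≈30.

```bash
cat >> h.py <<'E'
P={"blue":(784.45,187.54,-.199),"amber":(785.72,-183.99,.187)}
def tcp(k,x,y,z):
    a,b,t=P[k];return [a+x*np.cos(t)-y*np.sin(t),b+x*np.sin(t)+y*np.cos(t),z]
def ori(k): # tool x along case -x, z down
    f=(P[k][2]+np.pi)/2; f=f if f>0 else f+np.pi
    return [np.cos(f),np.sin(f),0,0]
def incase(k):
    s=env.read_state();a,b,t=P[k];q=np.array(s["tool_pos"][:2])-[a,b]
    return np.round([np.cos(t)*q[0]+np.sin(t)*q[1],-np.sin(t)*q[0]+np.cos(t)*q[1],s["tool_pos"][2]],1),np.round(s["force"],1),round(s["time_s"],2),s["width"]
E
python3 - <<'E'
from h import *
print(proj("side",[596.5,224.7,60]),proj("side",[641.1,-210.3,60]), env.ik(tcp("amber",-116,0,112),ori("amber")))
set_gripper(0)
env.reach(tcp("blue",-245,0,220),ori("blue"));print(incase("blue"))
print(env.move_l(tcp("blue",-245,0,112),f_stop=10),incase("blue"))
cv2.imwrite("pics/s1.png",viewer.camera("side"))
print(env.move_l(tcp("blue",-200,0,112),rate=60,f_stop=12),incase("blue"))
E
```

```text
[236.0819397  197.85371045] [389.02931305 276.6620205 ] [-3.13896438e-01  7.62404331e-01  1.52831764e+00 -4.44089210e-16
  8.50870686e-01 -2.07169276e+00]
(array([-245.3,    0.8,  220.2]), array([ 0.1, -0.4,  0.1]), 3.12, 0.4656743188688782)
False (array([-244.6,    0.5,  112.7]), array([ 0.1, -0.7, -0.8]), 3.98, 0.23377940964315505)
False (array([-2.001e+02, -1.000e-01,  1.118e+02]), array([-0. , -0.4,  0. ]), 4.93, 0.5928497038860158)
```

View pics/s1.png

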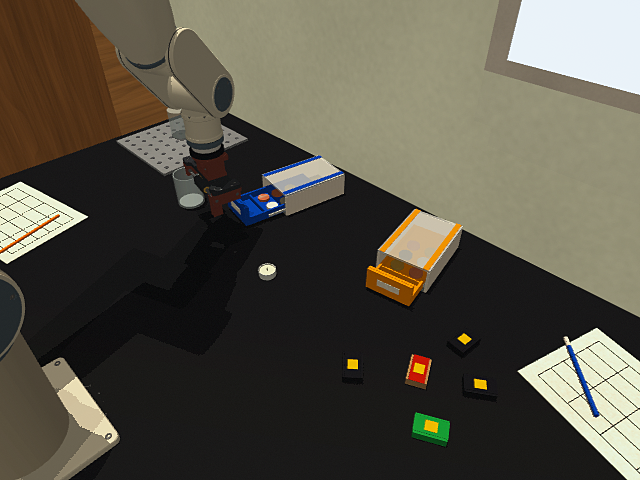

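The picture shows the closed fingers in front of the blue lip at about (228,205), clear of the beaker at (188,187). The side projections of both lips match the image. Now the push.

```bash
python3 - <<'E'
from h import *
print(env.move_l(tcp("blue",-146,0,112),rate=50,f_stop=18),incase("blue"))
env.hold(.3);print(incase("blue"))
env.move_l(tcp("blue",-200,0,112),rate=100);print(incase("blue"))
env.move_l(tcp("blue",-215,0,220),rate=150)
cv2.imwrite("pics/s2.png",viewer.camera("side"));im=viewer.camera("top");cv2.imwrite("pics/t2.png",im)
cv2.imwrite("pics/t2c.png",cv2.resize(im[125:275,175:275],None,fx=4,fy=4,interpolation=cv2.INTER_CUBIC))
E
```

```text
True (array([-156.7,   -0. ,  111.4]), array([-0. ,  0.2, -0.2]), 5.77, 0.35171279292481217)
(array([-157.9,   -0.2,  110.8]), array([ 0.1, -0.1, -0.3]), 6.07, 0.6996013363502304)
(array([-199.7,    0.3,  112.3]), array([-0.5, -0.5, -0.6]), 6.63, 0.29322908722641966)
```

View pics/t2c.png

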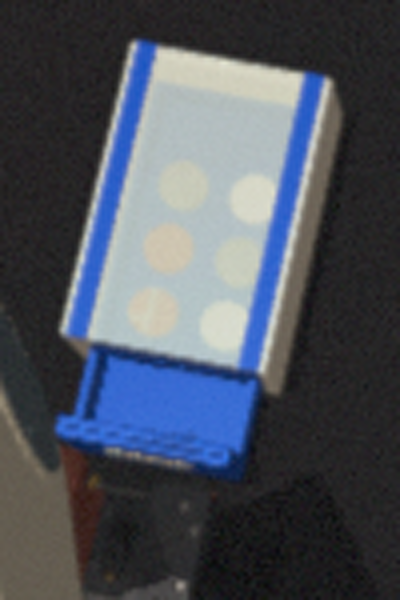

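View pics/s2.png

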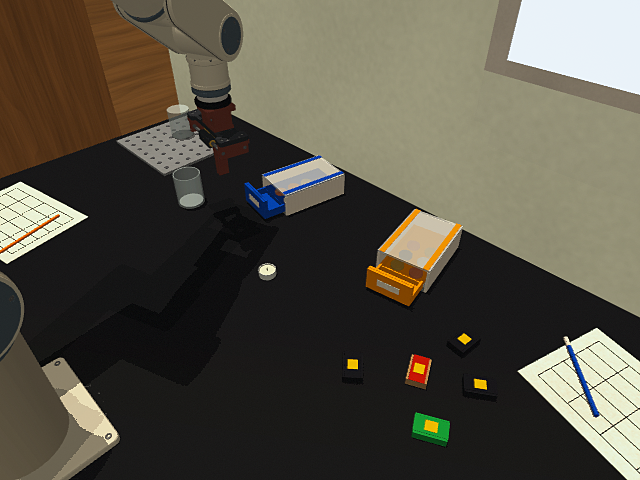

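The tray stopped at the expected home contact (-157 mm), and the lip is now at about (211,235) in the top image. I'll confirm with a second, slower push.

```bash
python3 - <<'E'
from h import *
l=ray("top",((145+.5)/4-.5+175,(440+.5)/4-.5+125),60)[:2]-np.array(P["blue"][:2]);t=P["blue"][2];print("d",-(np.cos(t)*l[0]+np.sin(t)*l[1])-141)
env.move_l(tcp("blue",-185,0,112),rate=150)
print(env.move_l(tcp("blue",-148,0,112),rate=25,f_stop=25),incase("blue"))
env.hold(.2);print(incase("blue"))
env.move_l(tcp("blue",-185,0,112),rate=80);env.move_l(tcp("blue",-185,0,220),rate=200)
env.reach(tcp("amber",-116,0,220),ori("amber"));print(incase("amber"))
im=viewer.camera("top");cv2.imwrite("pics/t3.png",im)
print(env.move_l(tcp("amber",-116,0,113),rate=100,f_stop=8),incase("amber"))
cv2.imwrite("pics/s3.png",viewer.camera("side")[150:350,300:500].repeat(3,0).repeat(3,1))
E
```

```text
d -1.454019735088309
True (array([-1.561e+02, -1.000e-01,  1.115e+02]), array([ 0. , -0.1, -0.1]), 9.68, 0.01620817155742395)
(array([-156.4,   -0.3,  111. ]), array([-0.1, -0.1, -0.5]), 9.88, 0.08837882517627438)
(array([-115.7,    1. ,  219.7]), array([0.2, 0.2, 0.4]), 12.68, 0.4811314843940662)
False (array([-115.6,   -0.3,  113.8]), array([-0. ,  0.5,  0.8]), 13.95, 0.3626850293686158)
```

View pics/s3.png

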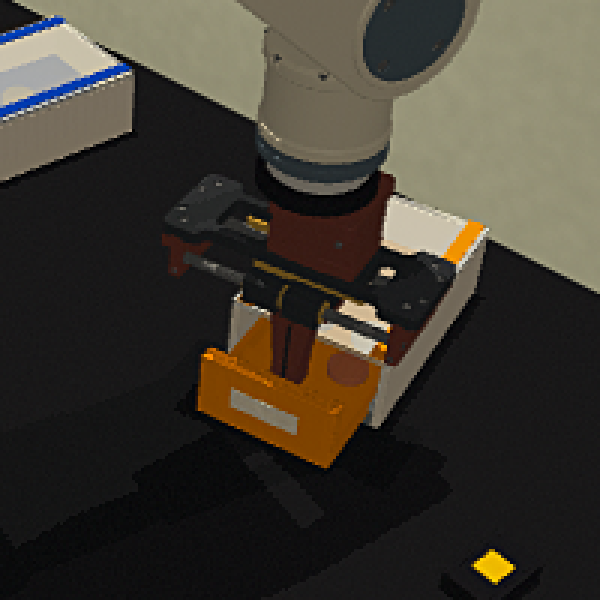

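View pics/t3.png

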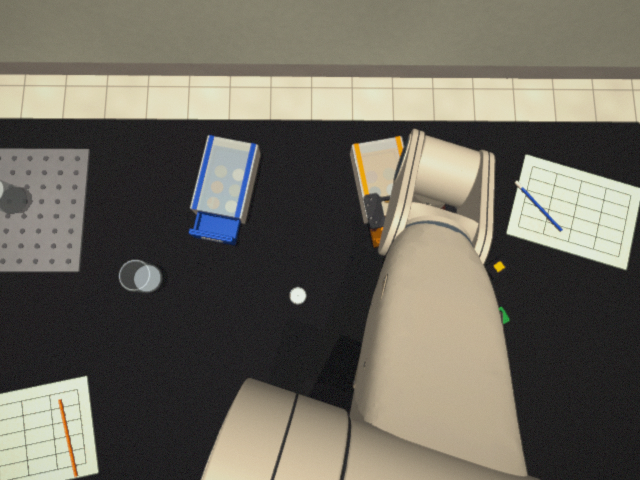

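The side view shows the closed fingers inside the amber well, behind the lip. The top view shows blue shut, its lip at about (214,235). Now I'll draw amber out to its stop.

```bash
python3 - <<'E'
from h import *
print(env.move_l(tcp("amber",-243,0,113),rate=60,f_stop=20),incase("amber"))
env.hold(.2);print(incase("amber"))
E
```

```text
True (array([-2.333e+02, -1.000e-01,  1.131e+02]), array([1.1, 1.2, 0.5]), 15.76, 0.21101426702016904)
(array([-233.3,    0. ,  112.8]), array([ 0.6, -0.4,  1.5]), 15.96, 0.4275540137862015)
```

```bash
python3 - <<'E'
from h import *
env.move_l(tcp("amber",-227,0,113),rate=60)
print(env.move_l(tcp("amber",-243,0,113),rate=20,f_stop=25),incase("amber"))
env.hold(.2)
env.move_l(tcp("amber",-225,0,113),rate=60);env.move_l(tcp("amber",-225,0,230),rate=150)
env.reach([400,-60,330],ori("amber"));env.hold(.5);print(incase("amber"))
im=viewer.camera("top");cv2.imwrite("pics/t4.png",im);cv2.imwrite("pics/s4.png",viewer.camera("side"))
cv2.imwrite("pics/t4c.png",cv2.resize(im[125:285,175:275+175],None,fx=2.9,fy=2.9,interpolation=cv2.INTER_CUBIC))
E
```

```text
True (array([-233.7,    0. ,  113. ]), array([2.2, 1.5, 1.1]), 16.75, 0.5629861248121093)
(array([-355.9,  193.4,  329.8]), array([-0.8, -0.5, -0.5]), 19.68, 0.1503289761647479)
```

View pics/t4c.png

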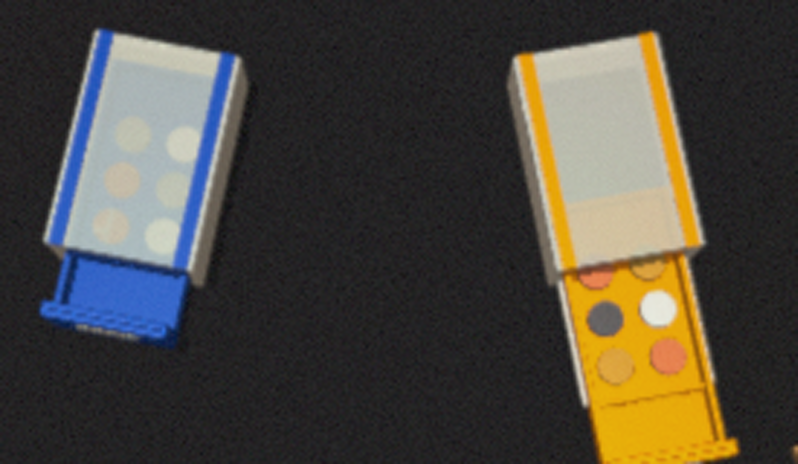

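View pics/s4.png

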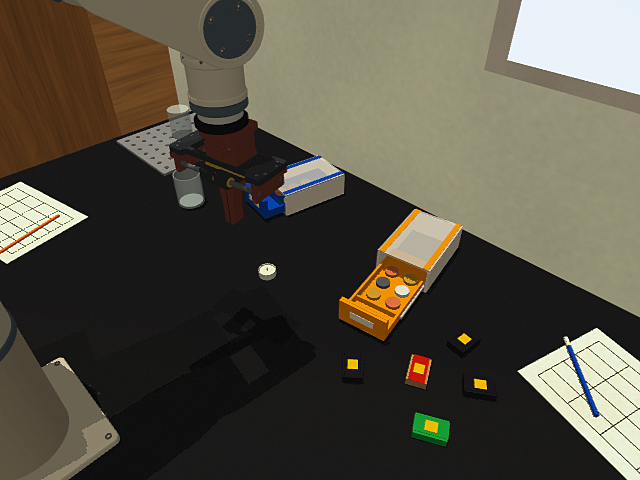

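View pics/t4.png

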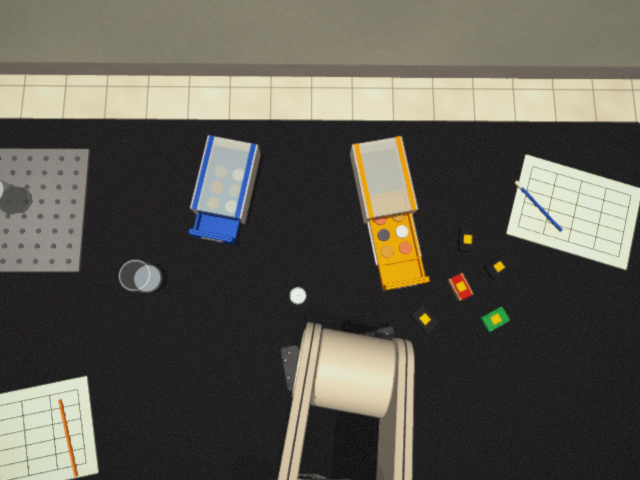

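The pictures show blue shut (lip about (213,235)) and amber fully out (lip about (405,283)). The beaker (140,276), tealight (298,296) and box (460,287) have not moved, and the robot is touching nothing.

```bash
python3 - <<'E'
from h import *
for k,uv in(("amber",(405.3,283)),("blue",(212,234.5))):
    l=ray("top",uv,60)[:2]-np.array(P[k][:2]);t=P[k][2];print(k,"d",-(np.cos(t)*l[0]+np.sin(t)*l[1])-141)
a=cv2.imread("pics/top0.png");b=cv2.imread("pics/t4.png")
for n,(u,v) in dict(beaker=(140,276),tea=(298,296),box=(460,287)).items():
    t=a[v-20:v+20,u-22:u+22];r=cv2.matchTemplate(b[v-30:v+30,u-32:u+32],t,cv2.TM_CCOEFF_NORMED);_,m,_,p=cv2.minMaxLoc(r);print(n,m,(p[0]-10,p[1]-10))
workorder.sign_off();print(env.read_state()["time_s"])
E
```

```text
amber d 110.2806548337457
blue d -2.2409452606066793
beaker 0.99819016456604 (0, 0)
tea 0.9975978136062622 (0, 0)
box 0.9955490827560425 (0, 0)
the job is handed in; nothing more can be done
the job is handed in; nothing more can be done
```

The job is done and handed in, at about 20 s on the robot's clock. I pushed the blue tray fully home first, then drew the amber tray out to its stop by hooking its lip from behind. The fingers stayed closed throughout, so neither lip was pinched.

- **Blue tray:** it stopped at its end on two pushes, within about 1 mm of the calculated home position. The last picture reads its opening as -2.2 mm. A tray cannot go past home, so I take that as camera and hand-picked pixel error (about 2 mm). It stayed shut while amber was drawn.
- **Amber tray:** it stopped at the same place on two pulls, to within 0.4 mm. That point is about 1.5 mm short of the calculated one, which is within the calibration's 2 mm. The last picture reads it as 110.3 mm out, against 110 mm for fully out.
- **Loose things:** comparing the first and last top views, the beaker, tealight and box show zero pixel shift.
- **Robot:** the arm is raised clear and touching nothing.

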